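# Change over the spice canisters: shut the tall one, flip the squat one open

## Task

Only one spice canister should stand open at a time: first push the tall canister's open lid over so that it falls shut, then flip the squat canister's lid up by its thumb tab and over past upright, so that it stays lying back open by its own weight. Do it lightly with closed fingertips or the outside of the fingers: do not pinch, grasp or lift anything, leave both canisters standing where they are, and do not disturb the bowls, plate, tumbler and ladle around them.

Things in the scene. Friction and masses are not known exactly. Their poses are not given: they have to be found in the camera images.
- squat: The squat, wider round aluminium canister, 110 mm diameter, 100 mm high without its lid, about 1 kg, standing loose on the platform. Origin: centre of its underside; z up, x points from the thumb tab side to the hinge side, so the lid's thumb tab is at -x (roughly towards the robot) and the hinge at +x.
- tall: The tall, narrower round aluminium canister, 90 mm diameter, 140 mm high without its lid, about 1 kg, standing loose on the platform. Origin: centre of its underside; z up, x points from the thumb tab side to the hinge side, so the lid's thumb tab is at -x (roughly towards the robot) and the hinge at +x.
- squat_lid (a joint): Lid angle of the squat canister in rad: 0 shut, grows as the thumb tab swings up and back over the hinge; stop at 1.95. The 70 g lid swings freely: below about 1.5 it falls shut, beyond about 1.6 it falls back onto the stop and stays open.
- tall_lid (a joint): Lid angle of the tall canister in rad: 0 shut, grows as the thumb tab swings up and back over the hinge; stop at 1.95. The 70 g lid swings freely: below about 1.5 it falls shut, beyond about 1.6 it falls back onto the stop and stays open.
- squat_tab (a point): Middle of the outer edge of the thumb tab on the squat canister's lid; moves with the lid. The tab is 40 mm wide, 4 mm thick, level with the lid, and sticks out 28 mm beyond the canister's wall; this edge is 141 mm from the hinge axis. The lid is a 5 mm thick disc, 114 mm in diameter, resting on the rim. Axes are the canister's when the lid is shut.
- tall_tab (a point): Middle of the outer edge of the thumb tab on the tall canister's lid; moves with the lid. The tab is 40 mm wide, 4 mm thick, level with the lid, and sticks out 24 mm beyond the canister's wall; this edge is 117 mm from the hinge axis. The lid is a 5 mm thick disc, 94 mm in diameter, resting on the rim. Axes are the canister's when the lid is shut.
- squat_hinge (a point): Middle of the hinge axis of the squat canister, fixed to the canister 58 mm from its centre towards +x and 100 mm above its underside; the axis is the canister's y.
- tall_hinge (a point): Middle of the hinge axis of the tall canister, fixed to the canister 48 mm from its centre towards +x and 140 mm above its underside; the axis is the canister's y.
- small_bowl: Bystander: small blue plastic bowl, 90 mm across, 40 mm high, loose, in front of the gap between the canisters; origin: centre of its underside.
- large_bowl: Bystander: larger blue plastic bowl, 160 mm across, 60 mm high, loose, on the right; origin: centre of its underside.
- plate: Bystander: steel plate, 200 mm across, 18 mm high, loose, front right; origin: centre of its underside.
- tumbler: Bystander: steel tumbler, 66 mm across, 85 mm high, loose, behind the gap between the canisters; origin: centre of its underside.
- ladle: Bystander: wooden ladle, 250 mm long, under 40 mm high, lying loose across the back of the work area; its own x runs along its length.
- slab: Fixed stone grinding slab, 300 mm by 200 mm, 45 mm thick, with its stone roller lying on it (top at 104 mm), on the left; origin: centre of its underside.
Things that resemble listed ones, but are neither listed nor needed, are in the scene too. What is shaped like the squat but yellow is not meant.

How it is judged:
On the way, in this order (a step that is already met when the one before it is completed fails the run):
1. the tall canister is shut while the squat one is still shut (value of joint tall_lid below 0.06 rad and value of joint squat_lid below 0.3 rad), for 0.2 s.
2. the squat canister's lid lies back open, the tall one still shut (value of joint squat_lid above 1.8 rad and value of joint tall_lid below 0.06 rad), for 0.2 s.
At the end, for the whole second after the job is handed in: The squat canister's lid rests back at its stop (beyond 1.8 rad), the tall canister's lid is shut (below 0.06 rad), both canisters stand upright and still within 30 mm of where they began (all of step 2 and angle between each of squat, tall's own z axis and vertical below 0.05 rad and distance of each of squat, tall from where it was at the start of the episode below 0.03 m and linear speed of each of squat, tall below 0.02 m/s); the robot touches nothing.
It fails at once if a canister is lifted or tipped (raised over 12 mm, or leaning over 0.2 rad) (height (world z) of any of squat, tall above 0.012 m or angle between any of squat, tall's own z axis and vertical above 0.2 rad).
It fails at once if a canister is shoved over 30 mm away (distance of any of squat, tall from where it was at the start of the episode above 0.03 m).
It fails at once if a lid or canister is pinched or forced (over 15 N from the fingers) (contact force between the fingers and squat above 15 N or contact force between the fingers and tall above 15 N).
It fails at once if a bowl, the plate, the tumbler or the ladle is moved over 20 mm (distance of any of small_bowl, large_bowl, plate, tumbler, ladle from where it was at the start of the episode above 0.02 m).
It also fails if it takes over 64 s, if anything falls off the work surface, if the arm or the gripper's body presses on something with over 40 N, if the wrist force passes 120 N, or if a joint passes its speed limit or range.

## Robot

A 7-joint arm with a two-finger parallel gripper is mounted at the origin on the work surface. World frame = base frame: x ahead of the robot, y to its left, z up, the work surface at z = 0. Lengths are in m, angles in rad, forces in N, time in s.
With the tool pointing down it reaches from about 0.35 to 0.9 m from the base axis. Payload 8.1 kg.
Tool frame: the origin (TCP) lies between the finger pads; the fingertips stand ahead of it and the grasp point (between the pads) is the TCP (arm.nose_length is the z of the fingertips in the tool frame, in m); z points along the fingers, y is the line along which they close (so a half turn about z gives the same grasp; the last joint's range is limited). The gripper opens to 92 mm and grips with 3 to 60 N. Pads are 19 mm wide; open, the fingers measure 130 mm over their backs; the gripper's body (75 mm by 190 mm) begins 47 mm behind the grasp point.
Start: joints at [-1.297, 0.434, 0.025, 1.573, -0.012, 1.134, -0.075], TCP at [0.23, 0.581, 0.246] pointing down, gripper open.
Joint ranges: [-2.62, 2.62], [-0.44, 2.09], [-1.27, 1.32], [0.08, 2.57], [-1.32, 4.46], [0.12, 2], [-2.74, 2.74]. Speed limits (rad/s): [2.22, 2.22, 3.01, 3.01, 3.14, 3.14, 3.14].

## Interface

Orientations are given as a rotation vector (axis times angle).
In Python, from cell import sensors, optics, arm gives the robot as it stands.
- The arm moves only by the tool arm_command, never from a script. Its argument "deltas" is one flat list of numbers, 7 for each row, row after row: the turn, a rotation vector about the world's x, y, z as a fraction of full scale, then the shift along the world's x, y, z as a fraction of full scale, then the finger opening in mm, from 0 to 91.8. In form: [wx, wy, wz, dx, dy, dz, fingers, wx, wy, wz, dx, dy, dz, fingers, ...]. A call has 1 to 20 rows; each row is the pose to reach, as a shift and turn from the pose commanded when the call began; what a row does not reach only later rows make up. Full scale, the value 1, is 1 m for a shift and 90 degrees for a turn. A row lasts 1/10 s, in which the tool goes at most 50 mm and 8.59 degrees, less where a joint would pass 70% of its speed; a pose out of reach is approached as far as the arm can. A call with a number of a shift or a turn outside -1 to 1 is refused whole. A call with a gripper value outside its range is refused whole. The fingers move at their own pace and stop on an object; "force" is the grip in N (left out, the last holds). Time passes only in rows, so rows that repeat a pose let the fingers close. It gives the time, the measured TCP pose, the force, the opening and the grip force at its end, in the units of the state.
- sensors.observe(): the state, without advancing time (a new reading comes with each control period).
- optics.get_image(name): name is "side" or "top" or "wrist"; returns the picture (420x560x3 uint8, blue, green, red); there is no depth.
- optics.calibration(name): a dict with "camera_matrix" (3x3 intrinsics, pixels), "rvec" (rotation vector, rad) and "tvec" (3), from world to camera coordinates, as OpenCV has them. Camera axes: x right, y down, z forward; pixel columns grow to the right and rows downward; lengths in m; the calibration is good to about 2 mm. A picture is of the moment at which its call begins: read the wrist's pose just before it. calibration takes no time and is no camera call; for the wrist camera it gives the pose at the moment of the call.
- arm.sign_off(): hands the job in; it is judged then, once.
The state is a dict: "clock": time; "joints": joint angles; "dq": joint speeds; "joint_efforts": joint torques, N m; "position": TCP position; "ee_rot": TCP orientation; "force": force on the tool from outside, world axes, zero at the start; "ft_torque": the same for the moment, N m; "width": opening from 0.0 (shut) to 1.0 (fully open); "gripper_force": force on a finger pad.
Only numpy, scipy, OpenCV 4.12 (cv2) and the standard library are available. Lean on these libraries where they do the work, as an engineer would, in place of code of your own. Each camera call takes 0.05 s, during which the arm holds its last target. There are 200 camera calls.

## Working session

There is one attempt and no reset: what is moved stays moved. The work goes in short steps, Python scripts to look and compute and a tool call to move; the robot and the scene stay as the last step left them, time stands still between calls to the robot, and variables do not carry over. Pictures are saved under pics/ and viewed, at most 11 in all, crops included, and the job is handed in when it is done.

Besides the shell and the picture viewer there is one more tool, called after "Request:" by a JSON object that holds its "method" and its "body", one argument or row to a line. arm_command: Moves the arm, as the interface text tells. Its arguments: {"type":"object","properties":{"deltas":{"type":"array","items":{"type":"number"}},"force":{"type":"number"}},"required":["deltas"]}

```bash
mkdir -p pics
python3 - <<'E'
from cell import sensors, optics, arm
import cv2,numpy as np
for n in("side","top"):
    cv2.imwrite(f"pics/{n}0.png",optics.get_image(n))
    c=optics.calibration(n);R=cv2.Rodrigues(np.array(c["rvec"]))[0]
    print(n,np.array(c["camera_matrix"]).round(1).tolist(),(-R.T@np.array(c["tvec"]).ravel()).round(3),R[2].round(2))
s=sensors.observe();print({k:np.round(v,3) for k,v in s.items()},arm.nose_length)
E
```

```text
side [[409.5, 0.0, 282.2], [0.0, 409.5, 205.3], [0.0, 0.0, 1.0]] [ 0.628 -1.021  0.9  ] [-0.1   0.79 -0.61]
top [[513.8, 0.0, 279.0], [0.0, 513.8, 202.8], [0.0, 0.0, 1.0]] [0.385 0.021 1.347] [ 0.1  -0.02 -0.99]
{'clock': np.float64(0.1), 'joints': array([-1.297,  0.435,  0.025,  1.574, -0.012,  1.134, -0.075]), 'dq': array([-0.   , -0.001, -0.001,  0.   , -0.   , -0.001,  0.001]), 'joint_efforts': array([ 4.0000e-03, -6.6913e+01,  9.8800e-01, -3.1515e+01, -6.1000e-02,
        3.7000e-02,  0.0000e+00]), 'position': array([0.23 , 0.581, 0.245]), 'ee_rot': array([-5.880e-01, -3.086e+00,  2.000e-03]), 'force': array([-0.379, -0.173,  0.046]), 'ft_torque': array([-0.02 ,  0.038, -0.049]), 'gripper_force': np.float64(0.0), 'width': np.float64(0.999)} 0.019
```

View pics/side0.png

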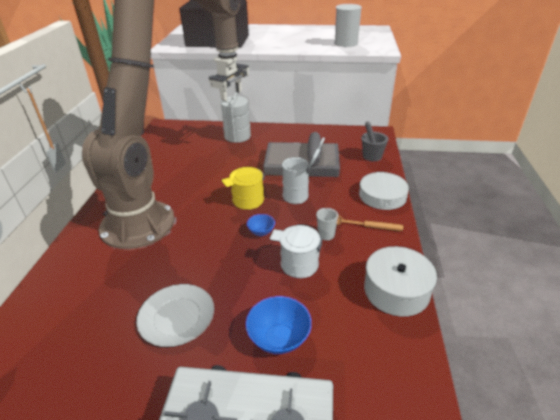

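View pics/top0.png

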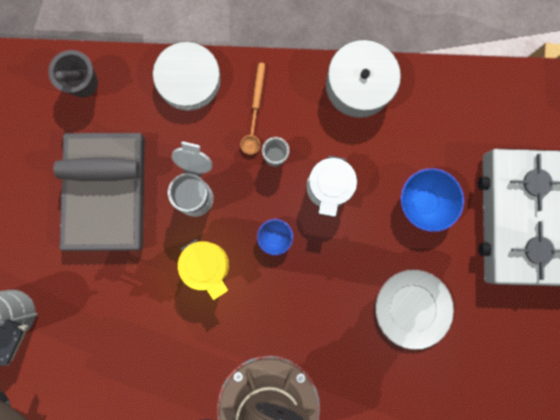

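Side view: the silver squat canister has its tab at about (278,236) and lid centre (300,237). The tall canister is at (295,180), with its open lid at (317,150). Top view: squat lid (332,182) with tab (328,210), tall rim (189,193) with raised lid (192,158).

Could be confused with them: the yellow squat (204,265 top), the knobbed pot (363,78), the pan (187,75) and the plain cylinder behind the gripper (15,312). I choose the silver one with a tab for the squat and the one with the open lid for the tall, and check both in a close crop.

```bash
cat > h.py <<'E'
import cv2,numpy as np
from cell import sensors, optics, arm
def ray(n,p,c=None):
    c=c or optics.calibration(n);R=cv2.Rodrigues(np.array(c["rvec"]))[0];o=-R.T@np.array(c["tvec"]).ravel()
    d=R.T@np.linalg.inv(np.array(c["camera_matrix"]))@np.array([p[0],p[1],1.]);return o,d/np.linalg.norm(d)
def plane(n,p,z):
    o,d=ray(n,p);return o+d*(z-o[2])/d[2]
def tri(pt,ps,a="top",b="side"):
    o1,d1=ray(a,pt);o2,d2=ray(b,ps)
    t=np.linalg.lstsq(np.c_[d1,-d2],o2-o1,rcond=None)[0]
    q1,q2=o1+t[0]*d1,o2+t[1]*d2;return (q1+q2)/2,np.linalg.norm(q1-q2)
E
python3 - <<'E'
from h import *
t=cv2.imread("pics/top0.png");s=cv2.imread("pics/side0.png")
a=cv2.resize(t[125:235,155:365],None,fx=3.8,fy=3.8,interpolation=cv2.INTER_CUBIC)
cv2.imwrite("pics/topc.png",a)
b=cv2.resize(s[125:285,220:360],None,fx=3.7,fy=3.7,interpolation=cv2.INTER_CUBIC);cv2.imwrite("pics/sidec.png",b)
print(a.shape,b.shape)
E
```

```text
(418, 798, 3) (592, 518, 3)
```

View pics/topc.png

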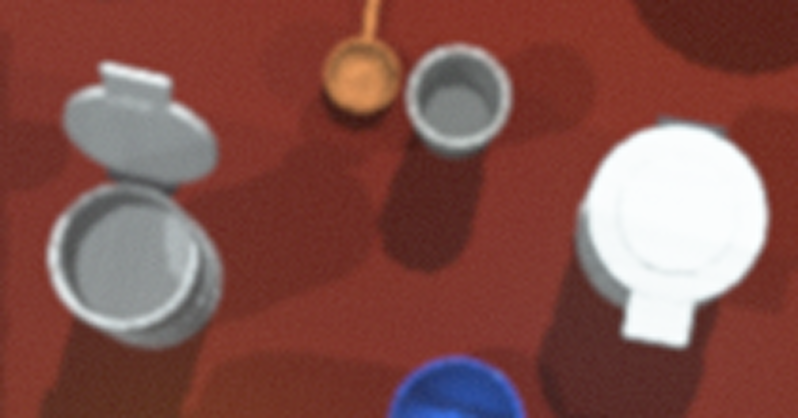

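View pics/sidec.png

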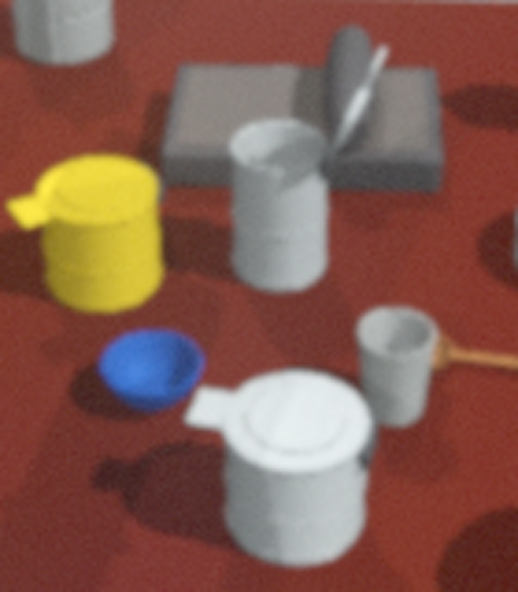

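The crops confirm the choice. Squat: lid centre (677,213) and tab edge (655,343) in the top crop, (298,420) and (197,405) in the side crop. Tall: rim centre (125,257) and raised tab edge (135,68) in the top crop, (280,150) and (384,48) in the side crop.

Run:
```python
from h import *
T=lambda u,v:((u+.5)/3.8-.5+155,(v+.5)/3.8-.5+125)
S=lambda u,v:((u+.5)/3.7-.5+220,(v+.5)/3.7-.5+125)
for k,a,b,z in[("sq lid",(677,213),(298,420),.105),("sq tab",(655,343),(197,405),.104),("tall rim",(125,257),(280,150),.14),("tall tab",(135,68),(384,48),.248)]:
    p,e=tri(T(*a),S(*b));print(k,p.round(3),round(e,4),plane("top",T(*a),z).round(3),plane("side",S(*b),z).round(3))
for k,a,z in[("sq hingeblk",(693,126),.1),("tumbler",(459,97),.085),("smallbowl",(458,410),.04),("ladle",(360,75),.02),("tall hinge",(145,183),.14),("tall tab L",(103,65),.245),("tall tab R",(170,77),.245)]:print(k,plane("top",T(*a),z).round(3))
from scipy.spatial.transform import Rotation as Ro
s=sensors.observe();print(Ro.from_rotvec(s["ee_rot"]).as_matrix().round(3))
```

```text
sq lid [ 0.57  -0.14   0.105] 0.0003 [ 0.57  -0.14   0.105] [ 0.57  -0.141  0.105]
sq tab [ 0.487 -0.128  0.102] 0.0027 [ 0.485 -0.128  0.104] [ 0.489 -0.129  0.104]
tall rim [0.527 0.208 0.134] 0.0006 [0.526 0.207 0.14 ] [0.527 0.198 0.14 ]
tall tab [0.621 0.188 0.257] 0.0003 [0.622 0.189 0.248] [0.621 0.205 0.248]
sq hingeblk [ 0.628 -0.15   0.1  ]
tumbler [0.645 0.002 0.085]
smallbowl [ 0.442 -0.004  0.04 ]
ladle [0.672 0.07  0.02 ]
tall hinge [0.573 0.197 0.14 ]
tall tab L [0.624 0.208 0.245]
tall tab R [0.618 0.17  0.245]
[[-0.93   0.368 -0.   ]
 [ 0.368  0.93  -0.001]
 [-0.    -0.001 -1.   ]]
```

Step 1: closed fingers go high, then behind the tall lid at about (0.664, 0.182).

Request:
{"method": "arm_command", "body": {
  "deltas": [0,0,0,0,0,0.06,0,0,0,0,0,0,0.114,0,0,0,0,0,0,0.114,0,0,0,0.14,0.1,-0.092,0.114,0,0,0,0.14,0.2,-0.184,0.114,0,0,0,0.14,0.3,-0.276,0.114,0,0,0,0.14,0.434,-0.399,0.114,0,0,0,0.14,0.434,-0.399,0.114,0,0,0,0.14,0.434,-0.399,0.114,0,0,0,0.14,0.434,-0.399,0.114,0,0,0,0.14,0.434,-0.399,0.114,0,0,0,0.14,0.434,-0.399,0.114,0,0,0,0.14,0.434,-0.399,0.114,0,0,0,0.14,0.434,-0.399,0.114,0,0,0,0.14,0.434,-0.399,0.114,0,0,0,0.14,0.434,-0.399,0.114,0,0,0,0.14,0.434,-0.399,0.114,0],
  "force": 5
}}

```text
clock: 1.8
position: [0.6644, 0.1809, 0.3587]
ee_rot: [-0.25, -3.13, 0.001]
force: [-0.7, 0.1, -0.4]
width: 0.004
gripper_force: 0.0
```

Request:
{"method": "arm_command", "body": {
  "deltas": [0,0,0,0,0,-0.03,0,0,0,0,0,0,-0.06,0,0,0,0,0,0,-0.09,0,0,0,0,0,0,-0.11,0,0,0,0,0,0,-0.11,0,0,0,0,0,0,-0.11,0]
}}

```text
clock: 2.4
position: [0.6635, 0.1835, 0.2503]
ee_rot: [-0.244, -3.132, -0.001]
force: [0.6, -0.1, -0.2]
width: 0.006
gripper_force: 0.0
```

Run:
```python
from h import *
s=optics.get_image("side")
cv2.imwrite("pics/s1.png",cv2.resize(s[60:260,220:400],None,fx=2.9,fy=2.9,interpolation=cv2.INTER_CUBIC))
print(sensors.observe()["force"],sensors.observe()["position"])
```

```text
[-0.27425632 -0.40664335  0.3085446 ] [0.66412273 0.18325541 0.25121244]
```

View pics/s1.png

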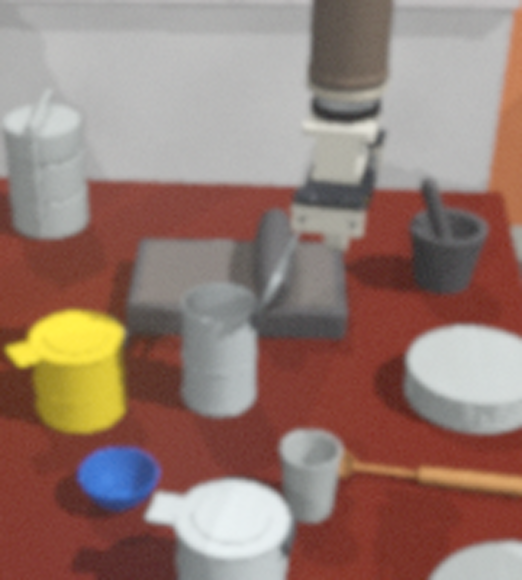

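The fingertips (338,243) stand clear behind the lid's tab (297,235), and the body stays above the lid top. Next, the push along the canister's -x.

Request:
{"method": "arm_command", "body": {
  "deltas": [0,0,0,-0.01,0.002,0,0,0,0,0,-0.018,0.003,0,0,0,0,0,-0.024,0.004,0,0,0,0,0,-0.03,0.005,0,0,0,0,0,-0.036,0.006,0,0,0,0,0,-0.042,0.007,0,0,0,0,0,-0.048,0.008,0,0,0,0,0,-0.054,0.009,0,0,0,0,0,-0.06,0.01,0,0,0,0,0,-0.066,0.011,0,0,0,0,0,-0.072,0.012,0,0,0,0,0,-0.078,0.013,0,0,0,0,0,-0.084,0.014,0,0,0,0,0,-0.09,0.015,0,0,0,0,0,-0.096,0.016,0,0,0,0,0,-0.102,0.017,0,0,0,0,0,-0.108,0.018,0,0,0,0,0,-0.114,0.019,0,0,0,0,0,-0.12,0.02,0,0,0,0,0,-0.12,0.02,0,0]
}}

```text
clock: 4.45
position: [0.5431, 0.2025, 0.2498]
ee_rot: [-0.245, -3.132, -0.0]
force: [0.2, -0.6, -0.2]
width: 0.005
gripper_force: 0.0
```

Request:
{"method": "arm_command", "body": {
  "deltas": [0,0,0,0,0,0.03,0,0,0,0,0,0,0.06,0,0,0,0,-0.05,-0.04,0.06,0,0,0,0,-0.1,-0.09,0.06,0,0,0,0,-0.15,-0.14,0.06,0,0,0,0,-0.15,-0.19,0.06,0,0,0,0,-0.15,-0.24,0.06,0,0,0,0,-0.15,-0.29,0.06,0,0,0,0,-0.15,-0.325,0.06,0,0,0,0,-0.15,-0.325,0.06,0,0,0,0,-0.15,-0.325,0.06,0,0,0,0,-0.15,-0.325,0.06,0]
}}

```text
clock: 5.65
position: [0.394, -0.123, 0.3098]
ee_rot: [0.249, 3.131, 0.001]
force: [-1.0, -0.1, 0.6]
width: 0.003
gripper_force: 0.0
```

Run:
```python
from h import *
s=optics.get_image("side");t=optics.get_image("top")
a=cv2.resize(s[100:300,200:380],None,fx=2.2,fy=2.2,interpolation=cv2.INTER_CUBIC)
b=cv2.resize(t[120:300,150:380],None,fx=1.7,fy=2.444,interpolation=cv2.INTER_CUBIC)
cv2.imwrite("pics/s2.png",np.hstack([a,b[:440]]))
print(sensors.observe()["force"],sensors.observe()["position"])
```

```text
[0.61473841 0.02011285 0.64999014] [ 0.39423921 -0.12171673  0.30968778]
```

View pics/s2.png

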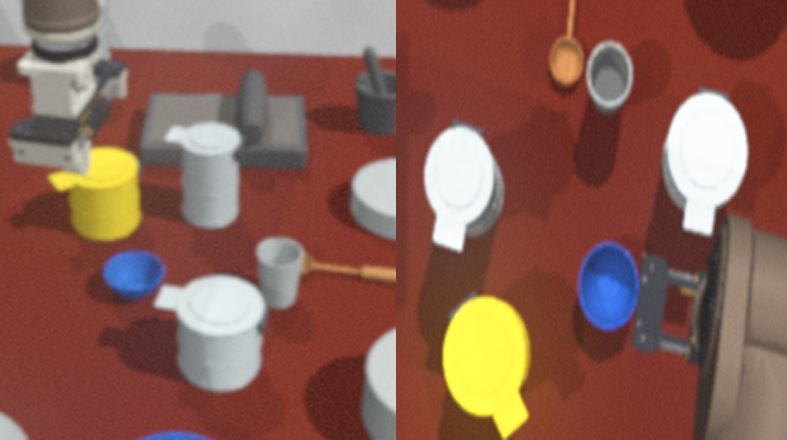

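The tall lid is shut: its flat white lid shows at (460,175) in the top half and (210,137) in the side half. The squat is still shut. Next I tilt the fingers forward 45° and check the joints.

Request:
{"method": "arm_command", "body": {
  "deltas": [-0.015,-0.094,0,0,0,0,0,-0.03,-0.188,0,0,0,0,0,-0.045,-0.282,0,0,0,0,0,-0.06,-0.376,0,0,0,0,0,-0.075,-0.494,0,0,0,0,0,-0.075,-0.494,0,0,0,0,0,-0.075,-0.494,0,0,0,0,0,-0.075,-0.494,0,0,0,0,0]
}}

```text
clock: 6.55
position: [0.3945, -0.1224, 0.3103]
ee_rot: [0.184, 2.351, -0.07]
force: [-0.2, -0.0, -0.1]
width: 0.01
gripper_force: 0.0
```

Run:
```python
from h import *
from scipy.spatial.transform import Rotation as Ro
s=sensors.observe();print(s["joints"].round(3),s["position"].round(3),Ro.from_rotvec(s["ee_rot"]).as_matrix().round(3))
```

```text
[-0.069 -0.395  0.171  2.521  0.383  0.241  1.195] [ 0.394 -0.122  0.31 ] [[-0.699  0.154  0.699]
 [ 0.112  0.988 -0.106]
 [-0.706  0.004 -0.708]]
```

Request:
{"method": "arm_command", "body": {
  "deltas": [0,0,0,0.02,0.002,-0.02,0,0,0,0,0.026,0.003,-0.05,0,0,0,0,0.026,0.003,-0.08,0,0,0,0,0.026,0.003,-0.11,0,0,0,0,0.026,0.003,-0.14,0,0,0,0,0.026,0.003,-0.17,0,0,0,0,0.026,0.003,-0.2,0,0,0,0,0.026,0.003,-0.23,0,0,0,0,0.026,0.003,-0.23,0,0,0,0,0.026,0.003,-0.23,0,0,0,0,0.026,0.003,-0.23,0]
}}

```text
clock: 7.65
position: [0.4619, -0.1541, 0.2357]
ee_rot: [0.191, 2.375, -0.072]
force: [1.1, -0.9, 1.1]
width: 0.004
gripper_force: 0.0
```

Run:
```python
from h import *
from scipy.spatial.transform import Rotation as Ro
s=sensors.observe();print(s["joints"].round(3),s["position"].round(3),Ro.from_rotvec(s["ee_rot"]).as_matrix()[:,2].round(3),s["force"])
im=optics.get_image("side")
cv2.imwrite("pics/s3.png",cv2.resize(im[160:310,190:390],None,fx=3.6,fy=3.6,interpolation=cv2.INTER_CUBIC))
```

```text
[-0.789 -0.198  0.984  2.564  2.227  0.125 -0.529] [ 0.462 -0.154  0.236] [ 0.681 -0.107 -0.724] [ 1.06501289 -0.87711416  1.11800662]
```

View pics/s3.png

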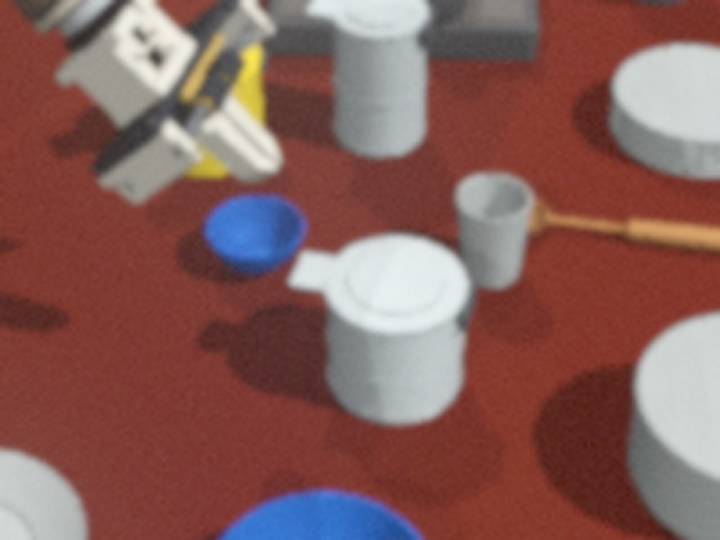

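The tilted tool stops at (0.46,-0.15,0.24), well above the lid, because joints 4 and 6 are at their limits. The squat tab at (312,270) and the bowl are untouched. I back out upright and try the tilt from the front-right instead.

Request:
{"method": "arm_command", "body": {
  "deltas": [0,0,0,0,0,0.2,0,0.02,0.1,0,0,0,0.25,0,0.03,0.2,0,0,0,0.25,0,0.045,0.3,0,0,0,0.25,0,0.06,0.4,0,0,0,0.25,0,0.075,0.494,0,0,0,0.25,0,0.075,0.494,0,0,0,0.25,0,0.075,0.494,0,0,0,0.25,0,0.075,0.494,0,0,0,0.25,0,0.075,0.494,0,0,0,0.25,0,0.075,0.494,0,0,0,0.25,0,0.075,0.494,0,0,0,0.25,0]
}}

```text
clock: 8.9
position: [0.463, -0.1461, 0.4901]
ee_rot: [0.232, 3.121, -0.007]
force: [1.9, -0.8, -2.0]
width: 0.007
gripper_force: 0.0
```

Run:
```python
from h import *
from scipy.spatial.transform import Rotation as Ro
s=sensors.observe();M=Ro.from_rotvec(s["ee_rot"]);print(s["joints"].round(3),s["position"].round(3),M.as_matrix().round(3).tolist())
for A in (45,55,65):
    a=np.radians(A);z=np.array([.7071*np.cos(a),.7071*np.sin(a),-.7071]);y=np.array([-np.sin(a),np.cos(a),0])
    for sg in(1,-1):
        T=np.c_[np.cross(sg*y,z),sg*y,z];print(A,sg,((Ro.from_matrix(T)*M.inv()).as_rotvec()/(np.pi/2)).round(3))
```

```text
[-0.547  0.07   0.828  1.494 -0.05   1.587  1.7  ] [ 0.463 -0.146  0.49 ] [[-0.989, 0.148, 0.012], [0.148, 0.989, -0.005], [-0.012, -0.003, -1.0]]
45 1 [ 0.162 -0.483  0.565]
45 -1 [ 0.591  0.192 -1.317]
55 1 [ 0.206 -0.474  0.67 ]
55 -1 [ 0.554  0.235 -1.215]
65 1 [ 0.251 -0.462  0.774]
65 -1 [ 0.517  0.275 -1.113]
```

Request:
{"method": "arm_command", "body": {
  "deltas": [0.023,-0.053,0.074,-0.01,-0.03,-0.03,0,0.046,-0.105,0.149,-0.026,-0.056,-0.06,0,0.069,-0.158,0.223,-0.026,-0.056,-0.09,0,0.092,-0.211,0.298,-0.026,-0.056,-0.12,0,0.114,-0.263,0.372,-0.026,-0.056,-0.15,0,0.137,-0.316,0.447,-0.026,-0.056,-0.19,0,0.16,-0.369,0.521,-0.026,-0.056,-0.19,0,0.183,-0.421,0.596,-0.026,-0.056,-0.19,0,0.206,-0.474,0.67,-0.026,-0.056,-0.19,0,0.206,-0.474,0.67,-0.026,-0.056,-0.19,0,0.206,-0.474,0.67,-0.026,-0.056,-0.19,0,0.206,-0.474,0.67,-0.026,-0.056,-0.19,0,0.206,-0.474,0.67,-0.026,-0.056,-0.19,0]
}}

```text
clock: 10.2
position: [0.4666, -0.1058, 0.364]
ee_rot: [-1.024, 2.325, 0.364]
force: [0.4, -0.0, 0.2]
width: 0.004
gripper_force: 0.0
```

```bash
cat > st.py <<'E'
from h import *
from scipy.spatial.transform import Rotation as Ro
s=sensors.observe();M=Ro.from_rotvec(s["ee_rot"]).as_matrix();print(s["joints"].round(3),s["position"].round(4),"y",M[:,1].round(3),"z",M[:,2].round(3),"tip",(s["position"]+.019*M[:,2]).round(4),s["force"].round(1))
E
python3 st.py
```

```text
[-1.096 -0.437  1.315  2.013 -0.179  0.953  2.743] [ 0.4666 -0.1058  0.364 ] y [-0.742  0.67   0.019] z [ 0.389  0.453 -0.802] tip [ 0.474  -0.0972  0.3488] [ 0.4 -0.   0.2]
```

Run:
```python
from st import *
def V(a):
    y=np.array([np.cos(a),np.sin(a),0]);z=np.array([0,0,-1.]);return Ro.from_matrix(np.c_[np.cross(y,z),y,z])
m=Ro.from_matrix(M)
for a in(80,60,50):print(a,((V(np.radians(a))*m.inv()).as_rotvec()/(np.pi/2)).round(3))
```

```text
[-1.096 -0.437  1.315  2.013 -0.179  0.953  2.743] [ 0.4666 -0.1058  0.364 ] y [-0.742  0.67   0.019] z [ 0.389  0.453 -0.802] tip [ 0.474  -0.0972  0.3488] [ 0.4 -0.   0.2]
80 [-0.149  0.397 -0.617]
60 [-0.081  0.431 -0.83 ]
50 [-0.044  0.446 -0.937]
```

Request:
{"method": "arm_command", "body": {
  "deltas": [-0.008,0.043,-0.083,0,-0.02,0.02,0,-0.016,0.086,-0.166,0,-0.04,0.04,0,-0.024,0.129,-0.249,0,-0.06,0.04,0,-0.032,0.172,-0.332,0,-0.095,0.04,0,-0.04,0.215,-0.415,0,-0.095,0.04,0,-0.049,0.259,-0.498,0,-0.095,0.04,0,-0.057,0.302,-0.581,0,-0.095,0.04,0,-0.065,0.345,-0.664,0,-0.095,0.04,0,-0.073,0.388,-0.747,0,-0.095,0.04,0,-0.081,0.431,-0.83,0,-0.095,0.04,0,-0.081,0.431,-0.83,0,-0.095,0.04,0,-0.081,0.431,-0.83,0,-0.095,0.04,0,-0.081,0.431,-0.83,0,-0.095,0.04,0]
}}

```text
clock: 11.5
position: [0.4651, -0.2029, 0.4022]
ee_rot: [-0.81, -3.034, -0.002]
force: [-0.1, -0.2, -1.0]
width: -0.0
gripper_force: 0.0
```

Request:
{"method": "arm_command", "body": {
  "deltas": [0,0,-0.1,0,0,0,0,0,0,-0.2,0,0,0,0,0,0,-0.3,0,0,0,0,0,0,-0.4,0,0,0,0,0,0,-0.5,0,0,0,0,0,0,-0.6,0,0,0,0,0,0,-0.7,0,0,0,0,0,0,-0.8,0,0,0,0,0,0,-0.9,0,0,0,0,0,0,-1,0,0,0,0,0,0,-1,0,0,0,0,0,0,-1,0,0,0,0,0,0,-1,0,0,0,0]
}}

```text
clock: 12.8
position: [0.4651, -0.2027, 0.4023]
ee_rot: [-2.716, -1.572, -0.007]
force: [0.3, 0.8, -0.4]
width: 0.004
gripper_force: 0.0
```

Run:
```python
from st import *
m=Ro.from_matrix(M)
for t in(35,45):
  for A in (35,45,55,65):
    a=np.radians(A);b=np.radians(t);z=np.array([np.sin(b)*np.cos(a),np.sin(b)*np.sin(a),-np.cos(b)]);y=-np.array([-np.sin(a),np.cos(a),0])
    print(t,A,((Ro.from_matrix(np.c_[np.cross(y,z),y,z])*m.inv()).as_rotvec()/(np.pi/2)).round(3))
```

```text
[-0.684  0.263  1.3    1.647 -0.261  1.429  0.124] [ 0.4651 -0.2027  0.4023] y [ 0.867 -0.498 -0.001] z [ 0.002  0.005 -1.   ] tip [ 0.4652 -0.2026  0.3833] [ 0.3  0.8 -0.4]
35 35 [ 0.287 -0.262 -0.271]
35 45 [ 0.307 -0.235 -0.163]
35 55 [ 0.325 -0.207 -0.055]
35 65 [ 0.342 -0.178  0.052]
45 35 [ 0.369 -0.338 -0.265]
45 45 [ 0.395 -0.303 -0.16 ]
45 55 [ 0.419 -0.267 -0.054]
45 65 [ 0.441 -0.229  0.051]
```

Request:
{"method": "arm_command", "body": {
  "deltas": [0.042,-0.027,-0.005,0,0,0,0,0.084,-0.053,-0.011,0,0,0,0,0.126,-0.08,-0.016,-0.01,0,-0.02,0,0.168,-0.107,-0.022,-0.02,0,-0.04,0,0.21,-0.134,-0.027,-0.028,0,-0.06,0,0.251,-0.16,-0.032,-0.028,0,-0.08,0,0.293,-0.187,-0.038,-0.028,0,-0.1,0,0.335,-0.214,-0.043,-0.028,0,-0.1,0,0.377,-0.24,-0.049,-0.028,0,-0.1,0,0.419,-0.267,-0.054,-0.028,0,-0.1,0,0.419,-0.267,-0.054,-0.028,0,-0.1,0,0.419,-0.267,-0.054,-0.028,0,-0.1,0]
}}

```text
clock: 14.0
position: [0.4373, -0.203, 0.3019]
ee_rot: [-2.324, -1.206, -0.956]
force: [0.7, 1.3, 0.3]
width: 0.003
gripper_force: 0.0
```

```bash
python3 st.py
```

```text
[ 0.091  0.403  1.008  1.981 -0.986  1.545  0.874] [ 0.4373 -0.203   0.3019] y [ 0.818 -0.575 -0.002] z [ 0.404  0.577 -0.71 ] tip [ 0.445  -0.1921  0.2884] [0.7 1.3 0.3]
```

Request:
{"method": "arm_command", "body": {
  "deltas": [0,0,0,0,0,-0.03,0,0,0,0,0,0,-0.06,0,0,0,0,0,0,-0.09,0,0,0,0,0,0,-0.12,0,0,0,0,0,0,-0.15,0,0,0,0,0,0,-0.18,0,0,0,0,0,0,-0.205,0,0,0,0,0,0,-0.229,0,0,0,0,0,0,-0.229,0,0,0,0,0,0,-0.229,0]
}}

```text
clock: 15.0
position: [0.438, -0.202, 0.0737]
ee_rot: [-2.321, -1.208, -0.956]
force: [0.3, 0.7, 0.2]
width: 0.006
gripper_force: 0.0
```

```bash
python3 st.py;python3 - <<'E'
from h import *
s=optics.get_image("side");t=optics.get_image("top")
a=cv2.resize(s[180:310,210:360],None,fx=2.6,fy=3,interpolation=cv2.INTER_CUBIC)
b=cv2.resize(t[130:310,270:430],None,fx=2.4,fy=390/180,interpolation=cv2.INTER_CUBIC)
cv2.imwrite("pics/s4.png",np.hstack([a,b]))
E
```

```text
[ 0.301  0.8    0.775  2.146 -1.275  1.385  1.359] [ 0.438  -0.202   0.0737] y [ 0.82  -0.573 -0.002] z [ 0.403  0.579 -0.709] tip [ 0.4457 -0.191   0.0603] [0.3 0.7 0.2]
```

View pics/s4.png

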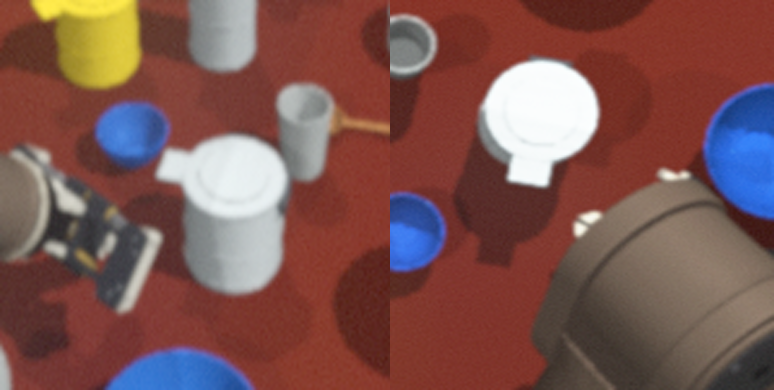

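The tool stands front-right of the canister with its tip well below lid height. The body's end (675,175 in the top half) clears the large bowl. Sliding in under the tab.

Request:
{"method": "arm_command", "body": {
  "deltas": [0,0,0,0.006,0.008,0,0,0,0,0,0.012,0.017,0,0,0,0,0,0.018,0.025,0,0,0,0,0,0.024,0.034,0,0,0,0,0,0.03,0.042,0,0,0,0,0,0.036,0.051,0,0,0,0,0,0.042,0.06,0,0,0,0,0,0.045,0.0655,0,0,0,0,0,0.045,0.0655,0,0,0,0,0,0.045,0.0655,0,0]
}}

```text
clock: 16.1
position: [0.4828, -0.1366, 0.0736]
ee_rot: [-2.322, -1.206, -0.958]
force: [-0.2, -0.1, -0.3]
width: 0.003
gripper_force: 0.0
```

```bash
python3 st.py;python3 - <<'E'
from h import *
s=optics.get_image("side");t=optics.get_image("top")
a=cv2.resize(s[190:290,240:340],None,fx=4,fy=4,interpolation=cv2.INTER_CUBIC)
b=cv2.resize(t[140:240,290:390],None,fx=4,fy=4,interpolation=cv2.INTER_CUBIC)
cv2.imwrite("pics/s5.png",np.hstack([a,b]))
E
```

```text
[ 0.359  0.673  0.433  2.18  -1.313  1.104  1.221] [ 0.4828 -0.1366  0.0736] y [ 0.818 -0.575 -0.002] z [ 0.405  0.578 -0.708] tip [ 0.4905 -0.1256  0.0602] [-0.2 -0.1 -0.3]
```

View pics/s5.png

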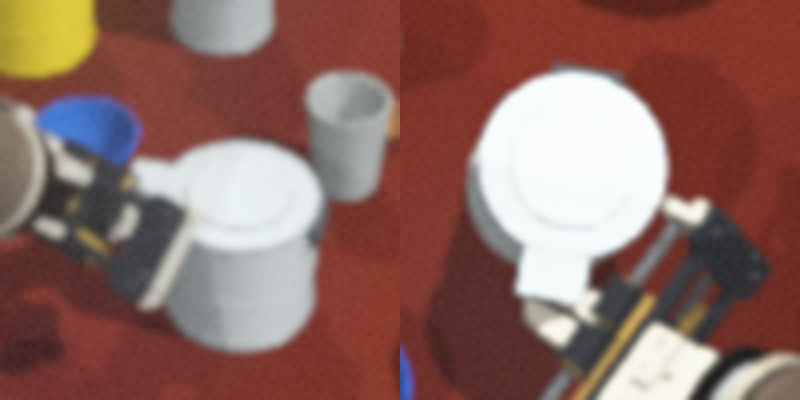

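The fingertip passes under the tab (finger at (560,315), tab at (553,275) in the top half), with no force. I lift along the lid's arc in two parts, the first to about 45°.

Request:
{"method": "arm_command", "body": {
  "deltas": [0,0,0,0,0,0.007,0,0,0,0,0,0,0.013,0,0,0,0,0.001,0,0.02,0,0,0,0,0.002,0,0.028,0,0,0,0,0.003,0,0.036,0,0,0,0,0.005,-0.001,0.043,0,0,0,0,0.007,-0.001,0.053,0,0,0,0,0.01,-0.001,0.063,0,0,0,0,0.015,-0.002,0.073,0,0,0,0,0.02,-0.003,0.083,0,0,0,0,0.026,-0.004,0.092,0,0,0,0,0.032,-0.005,0.101,0,0,0,0,0.039,-0.006,0.109,0,0,0,0,0.047,-0.007,0.116,0,0,0,0,0.047,-0.007,0.116,0]
}}

```text
clock: 17.7
position: [0.5309, -0.144, 0.1901]
ee_rot: [-2.322, -1.207, -0.959]
force: [0.2, -0.4, -0.5]
width: 0.004
gripper_force: 0.1
```

```bash
python3 st.py;python3 - <<'E'
from h import *
s=optics.get_image("side");t=optics.get_image("top")
a=cv2.resize(s[180:280,240:340],None,fx=4,fy=4,interpolation=cv2.INTER_CUBIC)
b=cv2.resize(t[130:230,290:390],None,fx=4,fy=4,interpolation=cv2.INTER_CUBIC)
cv2.imwrite("pics/s6.png",np.hstack([a,b]))
E
```

```text
[ 0.261  0.498  0.501  2.027 -1.147  1.19   0.868] [ 0.5309 -0.144   0.1901] y [ 0.819 -0.574 -0.   ] z [ 0.405  0.578 -0.708] tip [ 0.5386 -0.133   0.1766] [ 0.2 -0.4 -0.5]
```

View pics/s6.png

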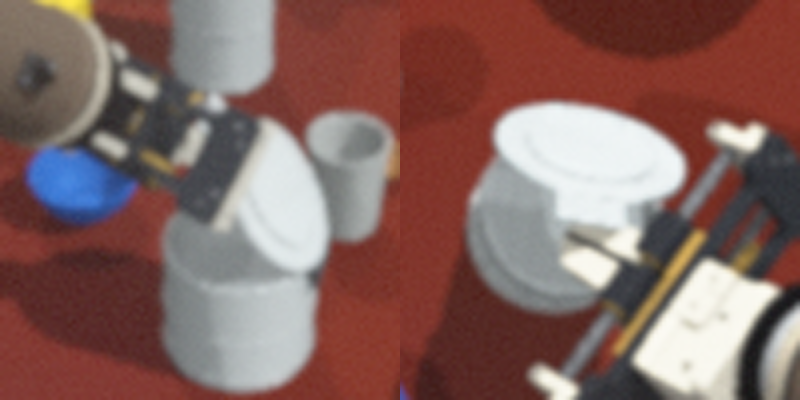

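The lid is up about 55° and resting on the fingertips (top half: lid (590,150), fingers (590,250)). The canister has not moved. Continuing over the top.

Request:
{"method": "arm_command", "body": {
  "deltas": [0,0,0,0.009,-0.001,0.007,0,0,0,0,0.018,-0.003,0.014,0,0,0,0,0.028,-0.004,0.019,0,0,0,0,0.038,-0.005,0.024,0,0,0,0,0.048,-0.007,0.027,0,0,0,0,0.058,-0.008,0.03,0,0,0,0,0.068,-0.01,0.032,0,0,0,0,0.077,-0.011,0.033,0,0,0,0,0.085,-0.012,0.033,0,0,0,0,0.093,-0.013,0.033,0,0,0,0,0.101,-0.014,0.032,0,0,0,0,0.109,-0.016,0.031,0,0,0,0,0.116,-0.017,0.029,0,0,0,0,0.122,-0.017,0.028,0,0,0,0,0.122,-0.017,0.028,0,0,0,0,0.122,-0.017,0.028,0]
}}

```text
clock: 19.4
position: [0.6514, -0.1609, 0.2169]
ee_rot: [-2.322, -1.205, -0.957]
force: [-0.7, -0.3, 0.0]
width: 0.004
gripper_force: 0.0
```

Request:
{"method": "arm_command", "body": {
  "deltas": [0,0,0,-0.02,0,0.005,0,0,0,0,-0.04,-0.02,0.03,0,0,0,0,-0.06,-0.04,0.06,0,0,0,0,-0.08,-0.06,0.09,0,0,0,0,-0.1,-0.08,0.12,0,0,0,0,-0.12,-0.1,0.15,0,0,0,0,-0.14,-0.12,0.18,0,0,0,0,-0.14,-0.12,0.18,0,0,0,0,-0.14,-0.12,0.18,0]
}}

```text
clock: 20.3
position: [0.5111, -0.2816, 0.3976]
ee_rot: [-2.324, -1.204, -0.959]
force: [0.5, 0.9, -0.9]
width: 0.004
gripper_force: 0.0
```

```bash
python3 st.py;python3 - <<'E'
from h import *
s=optics.get_image("side");t=optics.get_image("top")
a=cv2.resize(s[100:300,200:400],None,fx=2,fy=2,interpolation=cv2.INTER_CUBIC)
b=cv2.resize(t[100:300,150:350],None,fx=2,fy=2,interpolation=cv2.INTER_CUBIC)
cv2.imwrite("pics/s7.png",np.hstack([a,b]))
E
```

```text
[ 0.41   0.407  0.617  1.578 -0.933  1.63   0.555] [ 0.5111 -0.2816  0.3976] y [ 0.817 -0.576 -0.001] z [ 0.406  0.577 -0.709] tip [ 0.5188 -0.2706  0.3841] [ 0.5  0.9 -0.9]
```

View pics/s7.png

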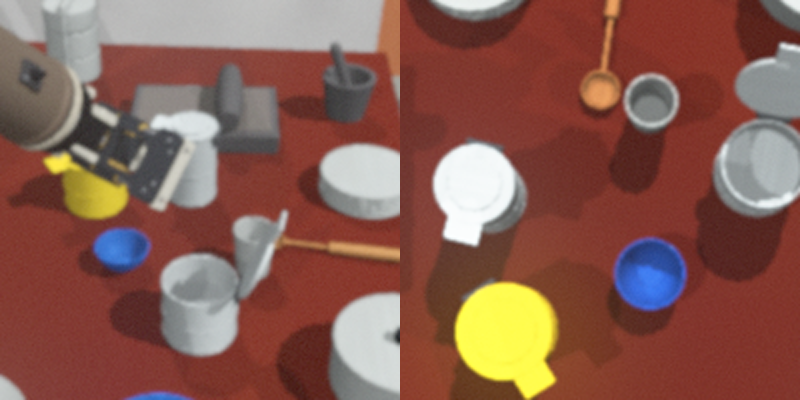

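The squat lid lies back open (side half, (265,255)), the tall lid is shut ((475,185) in the top half), and everything else is in place. The arm is clear.

```bash
python3 -c "
from cell import arm;print(arm.sign_off())"
```

```text
the job is handed in; nothing more can be done
None
```

I pushed the tall canister's lid shut, then flipped the squat canister's lid back open. The last pictures show both canisters standing and nothing around them visibly moved. The job is handed in at about 20 s on the clock, but the hand-in returned no verdict.

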